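Start the bowl lathe with its dust extraction

TASK

Get the bowl lathe running: first push the blast gate's blade straight down until the gate is fully shut, then switch on the dust extractor by pressing the raised end of its rocker fully down, and last press the small round start button on the lathe's control box all the way in, keep it in for about half a second and let it go. Only push with the fingertips, in that order: do not pull the blade up, do not pick anything up, do not press the big mushroom stop button, and leave the things lying about the bench where they are.

Things in the scene. Friction and masses are not known exactly. Their poses are not given: they have to be found in the camera images.
- gate: Blast gate of the spare hose, fixed: upright aluminium frame 100 mm wide (its y), 18 mm thick (its x), 110 mm high, on a plywood foot 90 x 120 mm, with a grey pipe stub (62 mm) through it along x. A steel blade with a folded top stands out of its top, over the origin. Origin: centre of its underside; z up, x away from the robot at yaw 0.
- blade_top (a point): Centre of the upper face of the blade's folded top, a flat 24 mm (gate's x) by 64 mm (gate's y), 5 mm thick; moves with the blade. 118 mm above the bench when the gate is fully shut.
- gate_blade (a joint): How far the blade stands up from fully shut, in m: 0 is fully down (shut), 0.060 is its upper end. It starts 0.030 to 0.050 up. It slides vertically with about 4 N of friction and stays where it is left; pushing straight down on its top shuts it against a hard stop.
- switch_box: Switch box of the dust extractor, fixed to the bench: a grey box 110 mm (x) by 140 mm (y), 55 mm high. A light grey rocker paddle lies on its top, at x 0, y -30 mm, and a tin stands on the top at about y +40 mm. Origin: centre of its underside on the bench; z up, x away from the robot at yaw 0.
- rocker_end (a point): Point on the paddle's upper face near the end raised at the start (box's +x end, away from the robot), 19 mm from the pivot; moves with it. The paddle is flat, 54 mm (box's x) by 34 mm (box's y), pivots about the box's y 66 mm above the bench and tilts 0.2 rad either way. The point is about 74 mm above the bench when off, 66 mm when fully on.
- rocker (a joint): Rocker angle in rad: 0 is off (far end raised), 0.40 is fully on (far end pressed down to its stop). Starts between 0 and 0.05. Needs about 2.5 to 4 N on the raised end, and stays where it is left.
- control_box: Control box of the lathe, fixed to the bench: a grey box 100 mm (x) by 170 mm (y), 60 mm high, with two black push buttons on its top: the small flat round start button at y -42 mm, the big mushroom stop button at y +42 mm. Origin: centre of its underside on the bench; z up, x away from the robot at yaw 0.
- start_top (a point): Centre of the top of the small flat round start button: 26 mm in diameter, its top 13 mm above the box's top (73 mm above the bench); moves with the button.
- start (a joint): How far the start button is pressed in, m: 0 released, 0.006 fully in against its stop. A spring returns it: 1.5 N to begin, 4.5 N fully in.
- stop_top (a point): Centre of the top of the mushroom stop button: head 42 mm in diameter, top 88 mm above the bench. Not to be pressed.
- stop (a joint): How far the mushroom stop button is pressed in, m: 0 released, 0.006 fully in; a spring returns it.
- wax_tin: Low round closed brass tin (loose, not a button), 44 mm in diameter, 26 mm high, standing on top of the switch box beside the rocker; a bystander. Origin: centre of its underside.
- sanding_block: Cork sanding block 50 x 90 x 30 mm lying on the bench just beyond the switch box; a bystander. Origin: centre of its underside.
- turned_knob: Small turned wooden drawer knob, 38 mm in diameter, 38 mm high, standing on the bench beside the blast gate; a bystander. Origin: centre of its underside.
- bowl: Turned wooden bowl, 120 mm in diameter, 55 mm high, standing beyond the control box; a bystander. Origin: centre of its underside.
- gouge: Short carving gouge, 170 mm long and 20 mm high, lying along its own y axis, flat, on the robot's side of the control box; a bystander. Origin: near its middle, on the bench.

How it is judged:
By the outcome, as a careful person would: the job done as asked, in the order asked, and still so for the second after the job is handed in, with the robot touching nothing.
It also fails if it takes over 54 s, if anything falls off the work surface, if the arm or the gripper's body presses on something with over 40 N, if the wrist force passes 120 N, or if a joint passes its speed limit or range.

ROBOT

A 7-joint arm with a two-finger parallel gripper is mounted at the origin on the work surface. World frame = base frame: x ahead of the robot, y to its left, z up, the work surface at z = 0. Lengths are in mm, angles in rad, forces in N, time in s.
With the tool pointing down it reaches from about 400 to 875 mm from the base axis. Payload 19.3 kg.
Tool frame: the origin (TCP) lies between the finger pads; the fingertips stand tip_reach ahead of it and the grasp point (between the pads) lies 11 mm behind it (tip_reach is the distance from the TCP to the fingertips, in mm); z points along the fingers, y is the line along which they close (so a half turn about z gives the same grasp; the last joint's range is limited). The gripper opens to 85 mm and grips with 20 to 120 N. Pads are 22 mm wide; open, the fingers measure 114 mm over their backs; the gripper's body (76 mm by 85 mm) begins 54 mm behind the grasp point. The pads swing forward as they close: fully open they stand 13 mm farther back than shut.
Start: joints at [1.134, 0.521, -0.036, 1.599, 0.021, 1.021, -0.113], TCP at [224.116, -583.427, 239.291] pointing down, gripper open.
Joint ranges: [-2.91, 2.91], [-0.3, 2.13], [-1.5, 1.42], [0.17, 2.43], [-1.26, 4.41], [0.16, 1.93], [-2.52, 2.52]. Speed limits (rad/s): [1.89, 1.89, 2.39, 2.39, 3.01, 3.01, 3.01].

INTERFACE

Orientations are given as a unit quaternion [x, y, z, w].
In Python, from bench import sense, capture, job_done, regions_of, spot_point, tip_reach gives the robot as it stands.
- The arm moves only by the tool carry_out, never from a script. Its argument "moves" is a list of rows, each a list of 3 entries, a list of its own where there are three numbers: the finger opening in mm, from 0 to 85.4, then the shift along the world's x, y, z in units of 50 mm (1.0 is 50 mm), then the turn, a rotation vector about the world's x, y, z in rad. In form: [[hand, [tx, ty, tz], [wx, wy, wz]], ...]. A call has 1 to 8 rows; each row is the pose to reach, as a shift and turn from the pose commanded when the call began; what a row does not reach only later rows make up. A row lasts 1/10 s, in which the tool goes at most 50 mm and 8.59 degrees, less where a joint would pass 70% of its speed; a pose out of reach is approached as far as the arm can. A call with a gripper value outside its range is refused whole. The fingers move at their own pace and stop on an object; the grip force is fixed at half the most. Time passes only in rows, so rows that repeat a pose let the fingers close. It gives the time, the measured TCP pose, the force, the opening and the grip force at its end, in the units of the state.
- sense(): the state, without advancing time (a new reading comes with each control period).
- capture(name): name is "scene" or "top" or "wrist"; returns a dict with "img" (420x560x3 uint8, red, green, blue), "range_z" (420x560 float32, mm along the optical axis (not along the pixel's ray), 0 where there is no reading), "camera_matrix" (3x3 intrinsics, pixels), "cam_to_world" (4x4, takes a point from camera to world coordinates); the wrist camera has in their place "tool_from_camera" (4x4, takes a point from camera to tool coordinates, whose origin is the TCP and whose axes are the flange's). Camera axes: x right, y down, z forward; pixel columns grow to the right and rows downward; lengths in mm; the calibration is good to about 2 mm. The wrist camera is an equidistant fisheye: a pixel r from the principal point sees the ray r / f radians off the axis. A picture is of the moment at which its call begins: read the wrist's pose just before it.
- job_done(): hands the job in; it is judged then, once.
Trained networks look in the newest picture that a camera, given by its name, has taken for a name from the list of things; names that differ only in an ending like _2 or _b are one class to them, and where a whole thing is asked for, a point or a joint stands for the part that bears it (a point fixed in the world has none). Each returns a list of dicts, best first, with "conf" (0 to 1); they miss things now and then, are a little off and sometimes report something else, mostly with a low value. They report only what shows in the picture. A call takes as long as a camera call.
- regions_of(camera, target): "region" (420x560 bool, what is visible of it) and "uv" ([column, row] in pixels, amid what is visible of it).
- spot_point(camera, target): "uv" ([column, row] in pixels: a listed point, or the origin of a listed thing).
The state is a dict: "time_s": time; "joint_positions": joint angles; "joint_velocities": joint speeds; "joint_torque": joint torques, N m; "tool_pos": TCP position; "eef_rot": TCP orientation; "force": force on the tool from outside, world axes, zero at the start; "wrist_torque": the same for the moment, N m; "gripper_width": opening from 0.0 (shut) to 1.0 (fully open); "finger_force": force on a finger pad.
Only numpy, scipy, OpenCV 4.12 (cv2) and the standard library are available. Lean on these libraries where they do the work, as an engineer would, in place of code of your own. Each camera call takes 0.05 s, during which the arm holds its last target. There are 200 camera calls.

## Working session

There is one attempt and no reset: what is moved stays moved. The work goes in short steps, Python scripts to look and compute and a tool call to move; the robot and the scene stay as the last step left them, time stands still between calls to the robot, and variables do not carry over. Pictures are saved under pics/ and viewed, at most 10 in all, crops included, and the job is handed in when it is done.

Besides the shell and the picture viewer there is one more tool, called after ">>>" by a JSON object that holds its "method" and its "body", one argument or row to a line. carry_out: Moves the arm, as the interface text tells. Its arguments: {"type":"object","properties":{"moves":{"type":"array","items":{"type":"array"}}},"required":["moves"]}

```bash
mkdir -p pics; cat > h.py <<'E'
import numpy as np, cv2
from bench import sense, capture, job_done, regions_of, spot_point, tip_reach
def world(c,uv,z=None,win=2):
    K=c["camera_matrix"];T=c["cam_to_world"];u,v=uv
    ray=np.array([(u-K[0,2])/K[0,0],(v-K[1,2])/K[1,1],1.])
    if z is None:
        p=c["range_z"][int(round(v))-win:int(round(v))+win+1,int(round(u))-win:int(round(u))+win+1];p=p[p>0]
        d=np.median(p) if p.size else np.nan
    else:
        d=(z-T[2,3])/(T[:3,:3]@ray)[2]
    return T[:3,:3]@(ray*d)+T[:3,3]
E
python3 - <<'E'
from h import *
np.set_printoptions(precision=1,suppress=True)
s=sense();print(s["time_s"],s["tool_pos"],s["eef_rot"],s["gripper_width"],s["force"],tip_reach if not callable(tip_reach) else tip_reach())
ims=[]
for n in("top","scene"):
    c=capture(n);im=c["img"][:,:,::-1].copy()
    for t,z in(("blade_top",None),("rocker_end",74),("start_top",73),("stop_top",88),("gate",0),("switch_box",0),("control_box",0),("wax_tin",55),("sanding_block",0),("turned_knob",0),("bowl",0),("gouge",0)):
        for r in spot_point(n,t)[:1]:
            uv=r["uv"];print(n,t,round(r["conf"],2),np.array(uv),world(c,uv),world(c,uv,z) if z is not None else "")
            cv2.circle(im,tuple(int(round(x)) for x in uv),3,(0,0,255),1);cv2.putText(im,t[:7],(int(uv[0])+4,int(uv[1])),0,.35,(255,0,255),1)
    cv2.imwrite(f"pics/{n}0.png",im)
E
```

```text
0.0 [ 224.  -583.1  238.7] [ 1.   0.2 -0.  -0. ] 1.0007447326473482 [-0.2  0.  -0.1] 8.0
top blade_top 0.72 [422.9 232.2] [ 513.  -288.1  148.4] 
top rocker_end 0.62 [195.7 231.1] [521.7 237.1  71.5] [521.3 236.7  74. ]
top start_top 0.54 [319.6 226.9] [534.6 -61.1  72.8] [534.6 -61.1  73. ]
top stop_top 0.52 [285.7 234.9] [512.2  20.8  88.1] [512.2  20.8  88. ]
top gate 0.83 [407.4 240.3] [ 502.7 -269.1   83.3] [ 513.6 -290.6    0. ]
top switch_box 0.88 [189.  238.8] [503.4 253.2  67. ] [512.1 264.8   0. ]
top control_box 0.87 [301.7 238.1] [508.8 -18.6  58.9] [516.6 -21.5   0. ]
top wax_tin 0.86 [169.7 228.8] [525.3 297.9  80.8] [529.1 303.3  55. ]
top sanding_block 0.63 [204.  198.2] [611.6 226.1  29.5] [617.8 230.4   0. ]
top turned_knob 0.76 [366.5 245.8] [ 494.  -179.4   37.8] [ 498.5 -186.1   -0. ]
top bowl 0.67 [295.5 185.4] [652.3  -5.1   7.8] [654.1  -5.3   0. ]
top gouge 0.61 [301.5 267.2] [441.5 -20.2  17.5] [442.8 -21.1   0. ]
scene blade_top 0.92 [110.7 227.6] [ 530.1 -285.   147. ] 
scene rocker_end 0.63 [351.5 183. ] [517.1 234.3  72.4] [518.4 233.4  74. ]
scene start_top 0.53 [226.8 217.3] [520.2 -63.7  72.2] [520.8 -63.8  73. ]
scene stop_top 0.69 [265.3 204.9] [526.5  22.1  87.8] [526.6  22.   88. ]
scene gate 0.69 [133.6 266.9] [ 582.8 -267.5   76.5] [ 530.6 -282.1    0. ]
scene switch_box 0.97 [357.4 201.7] [558.5 232.7  52.4] [522.2 259.1   0. ]
scene control_box 0.55 [252.7 231.3] [564.7 -19.3  59.1] [523.9 -10.    0. ]
scene wax_tin 0.75 [378.3 185.7] [540.9 292.2  67.2] [532.  299.5  55. ]
scene sanding_block 0.79 [364.3 237.5] [638.6 215.2  26.6] [623.7 227.5   0. ]
scene turned_knob 0.5 [175.4 244.1] [ 509.4 -184.9   11.5] [ 501.1 -185.7    0. ]
scene bowl 0.68 [276.1 279.9] [664.5  -0.4   6.4] [661.2   0.7   0. ]
```

View pics/top0.png

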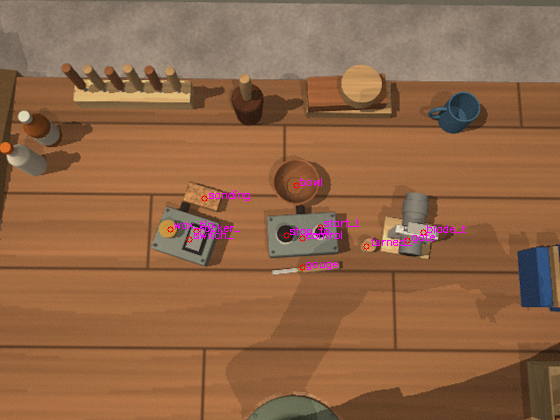

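View pics/scene0.png

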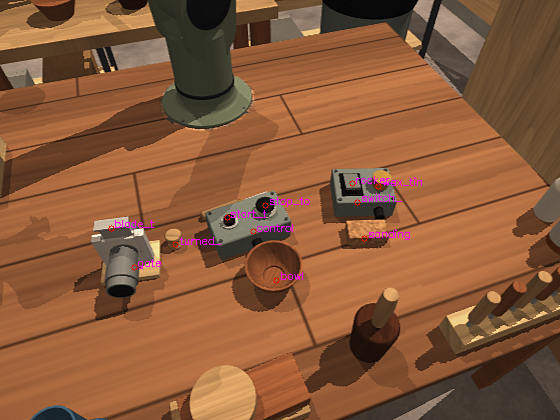

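The top view shows the gate at right (about 415,235), the control box in the middle (305,233) and the switch box at left (187,237). The network points differ by about 10 mm between cameras, so I'll refine them with the depth data.

```bash
python3 - <<'E'
from h import *
np.set_printoptions(precision=1,suppress=True)
tiles=[]
for n in("top","scene"):
    c=capture(n);K=c["camera_matrix"];T=c["cam_to_world"];Z=c["range_z"]
    v,u=np.mgrid[:420,:560];P=np.stack([(u-K[0,2])/K[0,0]*Z,(v-K[1,2])/K[1,1]*Z,Z],-1)@T[:3,:3].T+T[:3,3]
    def sel(name,cx,cy,r,z0,z1):
        m=(np.hypot(P[...,0]-cx,P[...,1]-cy)<r)&(P[...,2]>z0)&(P[...,2]<z1)&(Z>0)
        q=P[m]
        if len(q)<5: print(n,name,len(q));return
        rc=cv2.minAreaRect(q[:,:2].astype(np.float32))
        print(n,name,len(q),"mean",q.mean(0),"rect",np.array(rc[0]),np.array(rc[1]),rc[2],"zmax",np.percentile(q[:,2],[50,95]))
    sel("blade",515,-285,60,135,185)
    sel("gateframe",515,-285,80,100,118)
    sel("start",528,-62,28,67,78)
    sel("stop",520,22,35,80,95)
    sel("cbox",520,-20,130,55,63)
    sel("sbox",517,260,110,50,58)
    sel("paddle",515,236,38,60,85)
    sel("tin",528,300,35,75,90)
    if n=="top":
        for (x,y) in((415,232),(305,232),(187,237)):
            t=c["img"][y-35:y+35,x-45:x+45,::-1];tiles.append(cv2.resize(t,None,fx=4.2,fy=4.2,interpolation=cv2.INTER_CUBIC))
    else:
        t=c["img"][160:280,80:400,::-1];tiles.append(cv2.resize(t,(378,294)))
cv2.imwrite("pics/z.png",np.vstack([np.hstack(tiles[:2]),np.hstack(tiles[2:])]))
E
```

```text
top blade 308 mean [ 520.5 -285.5  148.9] rect [ 520.6 -285.4] [64.  24.9] 81.72351837158203 zmax [148.9 152.1]
top gateframe 188 mean [ 519.  -276.2  107.5] rect [ 520.4 -285.6] [101.   20.3] 80.82526397705078 zmax [107.7 112.6]
top start 94 mean [523.6 -62.3  72.3] rect [522.8 -62.2] [24.4 34.2] 89.81971740722656 zmax [72.6 76. ]
top stop 231 mean [517.4  21.2  86.2] rect [517.6  21.2] [39.  39.4] 45.36294174194336 zmax [86.4 91.3]
top cbox 2186 mean [522.7 -22.7  59.4] rect [554.9 -18.2] [168.5 169.7] 4.01008415222168 zmax [59.5 62.4]
top sbox 1648 mean [513.4 264.9  54.4] rect [515.1 265.5] [141.  109.8] 72.28303527832031 zmax [54.5 57.5]
top paddle 350 mean [507.1 236.1  68.8] rect [510.5 235.6] [51.  62.6] 73.43341827392578 zmax [68.9 75.6]
top tin 262 mean [526.7 302.6  80.5] rect [527.4 302.7] [42.8 42.2] 74.69676208496094 zmax [80.3 84.5]
scene blade 385 mean [ 521.7 -284.3  148.3] rect [ 520.3 -284.4] [64.1 26.6] 80.08073425292969 zmax [148.5 150.3]
scene gateframe 483 mean [ 523.5 -284.2  107.6] rect [ 521.4 -284.4] [100.7  20.6] 82.0100326538086 zmax [107.3 115.3]
scene start 104 mean [525.7 -61.5  72.1] rect [524.9 -61.1] [23.9 25.9] 75.74604797363281 zmax [72.3 74.5]
scene stop 229 mean [521.7  21.2  85.6] rect [517.9  21.6] [41.4 40.1] 19.083768844604492 zmax [86.1 89.4]
scene cbox 2367 mean [529.8 -25.1  59.4] rect [553.5 -17.3] [165.6 169.7] 4.021214962005615 zmax [59.5 62. ]
scene sbox 1408 mean [524.3 259.6  54.8] rect [515.9 266.4] [139.6 112.6] 72.67228698730469 zmax [54.8 57.4]
scene paddle 251 mean [510.1 236.4  69.5] rect [508.7 238.1] [39.1 61.2] 63.90669250488281 zmax [69.6 74.5]
scene tin 231 mean [529.  302.5  80.4] rect [527.5 303.3] [41.4 45.2] 62.21317672729492 zmax [80.6 82.7]
```

View pics/z.png

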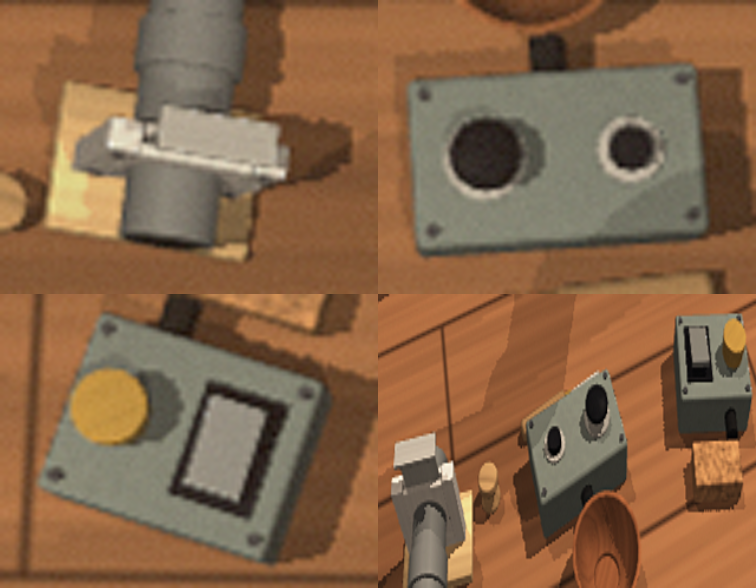

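The crop shows three things:
- **Blade top:** flat, at about (520.5,-285), z 149, so about 31 mm up.
- **Start button:** the small one, on the right of the control box at about (523.5,-62).
- **Rocker:** on the right of the switch box, with its far end at about (525,232).

First I close the fingers and move over the blade.

>>> {"method": "carry_out", "body": {
  "moves": [
    [0,[5.93,5.96,0],[0,0,0]],
    [0,[5.93,5.96,0],[0,0,0]],
    [0,[5.93,5.96,0],[0,0,0]],
    [0,[5.93,5.96,0],[0,0,0]],
    [0,[5.93,5.96,0],[0,0,0]],
    [0,[5.93,5.96,0],[0,0,0]],
    [0,[5.93,5.96,0],[0,0,0]],
    [0,[5.93,5.96,0],[0,0,0]]
  ]
}}

```text
time_s: 2.2
tool_pos: [507.5, -298.3, 239.5]
eef_rot: [0.983, 0.182, 0.0, 0.0]
force: [0.5, -1.0, -0.2]
gripper_width: 0.004
finger_force: 0.0
```

>>> {"method": "carry_out", "body": {
  "moves": [
    [0,[0,0,0],[0,0,0]],
    [0,[0,0,0],[0,0,0]],
    [0,[0,0,0],[0,0,0]],
    [0,[0,0,0],[0,0,0]]
  ]
}}

```text
time_s: 2.6
tool_pos: [505.4, -301.1, 239.4]
eef_rot: [0.983, 0.181, -0.0, 0.0]
force: [0.0, 0.3, -0.5]
gripper_width: -0.002
finger_force: 0.0
```

```bash
python3 - <<'E'
from h import *
s=sense();print(s["time_s"],s["tool_pos"],s["eef_rot"],s["gripper_width"],s["force"],tip_reach)
c=capture("scene");cv2.imwrite("pics/s1.png",cv2.resize(c["img"][60:360,20:420,::-1],None,fx=2,fy=2))
E
```

```text
2.6 [ 505.40992995 -301.05118089  239.36820519] [ 9.83413943e-01  1.81375216e-01 -1.25525802e-04  1.78880277e-04] -0.0022550043020570718 [ 0.04280294  0.2784593  -0.53665324] 8.0
```

View pics/s1.png

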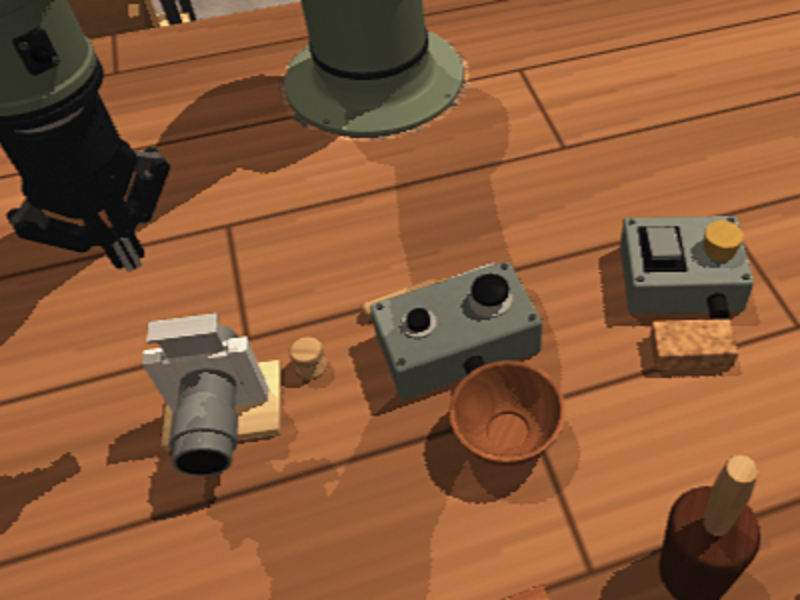

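The fingers are closed, with the tips about 35 mm to the left of and above the gate in this view. All items are still where they were. Next I centre over the blade and go down to just above it.

>>> {"method": "carry_out", "body": {
  "moves": [
    [0,[0.3,0.32,0],[0,0,0]],
    [0,[0.3,0.32,-0.6],[0,0,0]],
    [0,[0.3,0.32,-1.2],[0,0,0]],
    [0,[0.3,0.32,-1.4],[0,0,0]],
    [0,[0.3,0.32,-1.4],[0,0,0]],
    [0,[0.3,0.32,-1.4],[0,0,0]],
    [0,[0.3,0.32,-1.4],[0,0,0]]
  ]
}}

```text
time_s: 3.35
tool_pos: [521.7, -284.4, 170.7]
eef_rot: [0.983, 0.182, 0.001, 0.001]
force: [-0.0, -0.3, -0.0]
gripper_width: 0.004
finger_force: 0.0
```

>>> {"method": "carry_out", "body": {
  "moves": [
    [0,[0,0,-0.1],[0,0,0]],
    [0,[0,0,-0.2],[0,0,0]],
    [0,[0,0,-0.3],[0,0,0]],
    [0,[0,0,-0.4],[0,0,0]],
    [0,[0,0,-0.4],[0,0,0]]
  ]
}}

```text
time_s: 3.85
tool_pos: [521.0, -283.7, 148.5]
eef_rot: [0.983, 0.182, -0.0, -0.0]
force: [0.7, 0.2, -0.3]
gripper_width: 0.004
finger_force: 0.0
```

>>> {"method": "carry_out", "body": {
  "moves": [
    [0,[0,0,-0.08],[0,0,0]],
    [0,[0,0,-0.16],[0,0,0]]
  ]
}}

```text
time_s: 4.05
tool_pos: [521.3, -283.8, 141.1]
eef_rot: [0.983, 0.182, 0.0, -0.0]
force: [-0.5, -0.5, 3.1]
gripper_width: -0.001
finger_force: 1.7
```

```bash
python3 - <<'E'
from h import *
s=sense();print(s["time_s"],s["tool_pos"],s["force"])
c=capture("scene");cv2.imwrite("pics/s2.png",cv2.resize(c["img"][150:300,30:230,::-1],None,fx=4,fy=4))
E
```

```text
4.05 [ 521.26039909 -283.84068519  141.14303452] [-0.51535368 -0.472626    3.07276026]
```

View pics/s2.png

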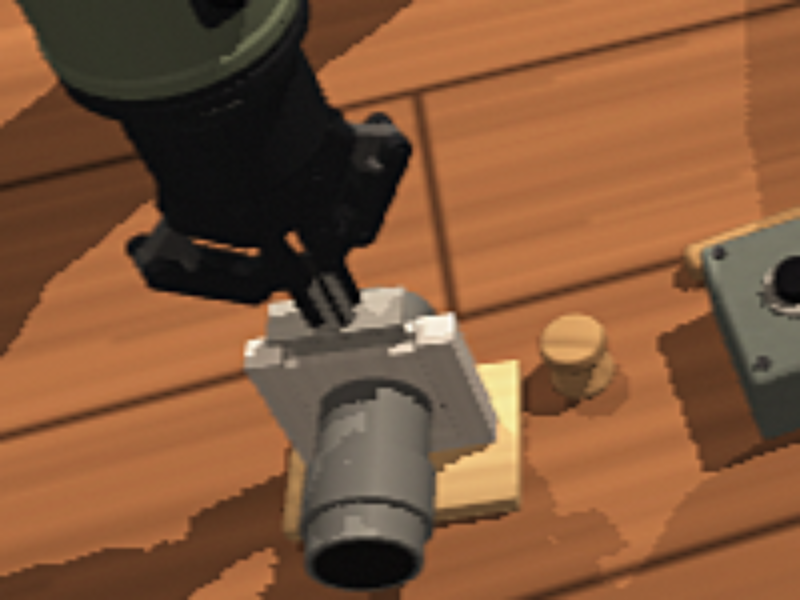

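The fingertips sit on the blade's folded top (about 335,310) and the blade is going down. I keep pushing.

>>> {"method": "carry_out", "body": {
  "moves": [
    [0,[0,0,-0.08],[0,0,0]],
    [0,[0,0,-0.16],[0,0,0]],
    [0,[0,0,-0.22],[0,0,0]]
  ]
}}

```text
time_s: 4.4
tool_pos: [521.3, -283.8, 130.0]
eef_rot: [0.983, 0.182, 0.0, -0.0]
force: [0.2, -0.7, 4.2]
gripper_width: -0.007
finger_force: 1.7
```

>>> {"method": "carry_out", "body": {
  "moves": [
    [0,[0,0,-0.04],[0,0,0]],
    [0,[0,0,-0.08],[0,0,0]]
  ]
}}

```text
time_s: 4.6
tool_pos: [521.3, -283.9, 126.2]
eef_rot: [0.983, 0.182, 0.0, -0.0]
force: [0.3, 0.1, 2.7]
gripper_width: 0.002
finger_force: 1.7
```

>>> {"method": "carry_out", "body": {
  "moves": [
    [0,[0,0,-0.04],[0,0,0]],
    [0,[0,0,-0.06],[0,0,0]]
  ]
}}

```text
time_s: 4.8
tool_pos: [521.5, -284.0, 125.6]
eef_rot: [0.983, 0.182, 0.0, 0.0]
force: [-17.1, 9.6, 59.6]
gripper_width: 0.002
finger_force: 29.6
```

That is the hard stop: force jumped to 60 N at TCP z 125.6. I retreat straight up and go to the rocker, turning the hand to match the box.

>>> {"method": "carry_out", "body": {
  "moves": [
    [0,[0,0,0.4],[0,0,0]],
    [0,[0,0,1.2],[0,0,0]],
    [0,[0,0,2],[0,0,0]],
    [0,[0,0,2],[0,0,0]],
    [0,[0.14,10.3,2],[0,0,-0.67]],
    [0,[0.14,10.3,2],[0,0,-0.67]],
    [0,[0.14,10.3,2],[0,0,-0.67]],
    [0,[0.14,10.3,2],[0,0,-0.67]]
  ]
}}

```text
time_s: 5.6
tool_pos: [523.8, -95.0, 223.0]
eef_rot: [0.995, -0.1, -0.0, -0.0]
force: [1.9, 0.2, 0.6]
gripper_width: -0.001
finger_force: 0.0
```

```bash
python3 - <<'E'
from h import *
s=sense();print(s["time_s"],s["tool_pos"],s["eef_rot"],s["force"])
for n in("top","scene"):
    c=capture(n);K=c["camera_matrix"];T=c["cam_to_world"];Z=c["range_z"]
    v,u=np.mgrid[:420,:560];P=np.stack([(u-K[0,2])/K[0,0]*Z,(v-K[1,2])/K[1,1]*Z,Z],-1)@T[:3,:3].T+T[:3,3]
    m=(np.hypot(P[...,0]-520.5,P[...,1]+285)<8);q=P[m];print(n,len(q),np.percentile(q[:,2],[25,50,75]))
E
```

```text
5.6 [523.8409289  -94.95716805 223.0127265 ] [ 9.94993176e-01 -9.99427534e-02 -1.53667237e-04 -4.44520314e-05] [1.86530025 0.15125868 0.58509033]
top 25 [116.68777696 118.1812189  119.6152741 ]
scene 53 [115.86401437 117.19715798 117.94935909]
```

Blade top now reads about 118 mm, so the gate is shut. On to the rocker.

>>> {"method": "carry_out", "body": {
  "moves": [
    [0,[0.07,6.5,0],[0,0,-0.1]],
    [0,[0.07,6.5,0],[0,0,-0.1]],
    [0,[0.07,6.5,0],[0,0,-0.1]],
    [0,[0.07,6.5,0],[0,0,-0.1]],
    [0,[0.07,6.5,0],[0,0,-0.1]],
    [0,[0.07,6.5,0],[0,0,-0.1]],
    [0,[0.07,6.5,0],[0,0,-0.1]],
    [0,[0.07,6.5,0],[0,0,-0.1]]
  ]
}}

```text
time_s: 6.5
tool_pos: [526.9, 232.3, 222.6]
eef_rot: [0.99, -0.144, -0.001, -0.001]
force: [0.0, -1.1, 0.4]
gripper_width: 0.002
finger_force: 0.0
```

>>> {"method": "carry_out", "body": {
  "moves": [
    [0,[0,0,0],[0,0,0]],
    [0,[0,0,0],[0,0,0]]
  ]
}}

```text
time_s: 6.7
tool_pos: [528.0, 226.9, 223.1]
eef_rot: [0.989, -0.147, -0.0, 0.0]
force: [0.4, -0.3, -0.4]
gripper_width: 0.001
finger_force: 0.0
```

>>> {"method": "carry_out", "body": {
  "moves": [
    [0,[0,0.06,-0.8],[0,0,0]],
    [0,[0,0.06,-1.6],[0,0,0]],
    [0,[0,0.06,-2.3],[0,0,0]],
    [0,[0,0.06,-2.64],[0,0,0]],
    [0,[0,0.06,-2.64],[0,0,0]],
    [0,[0,0.06,-2.64],[0,0,0]]
  ]
}}

```text
time_s: 7.3
tool_pos: [528.3, 230.5, 91.9]
eef_rot: [0.989, -0.147, 0.0, 0.0]
force: [1.0, -0.6, 0.2]
gripper_width: -0.001
finger_force: 0.0
```

```bash
python3 - <<'E'
from h import *
s=sense();print(s["time_s"],s["tool_pos"],s["force"])
c=capture("scene");cv2.imwrite("pics/s3.png",cv2.resize(c["img"][110:260,290:490,::-1],None,fx=4,fy=4,interpolation=cv2.INTER_CUBIC))
E
```

```text
7.3 [528.27961204 230.5106514   91.92581861] [ 0.95562654 -0.56570367  0.22637583]
```

View pics/s3.png

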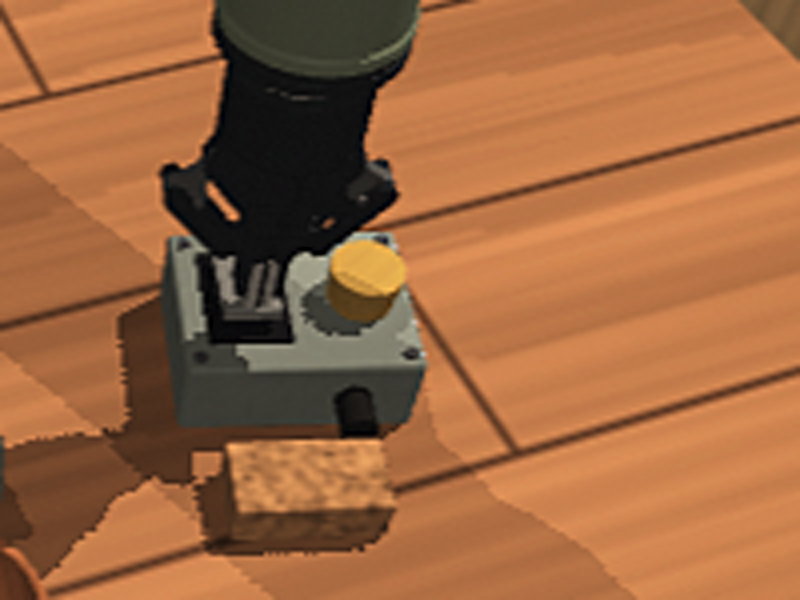

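The fingertips (about 262,285) are over the far end of the paddle, and the tin (365,275) is clear of the fingers. Pressing down.

>>> {"method": "carry_out", "body": {
  "moves": [
    [0,[0,0,-0.1],[0,0,0]],
    [0,[0,0,-0.2],[0,0,0]],
    [0,[0,0,-0.3],[0,0,0]]
  ]
}}

```text
time_s: 7.65
tool_pos: [528.5, 231.4, 76.6]
eef_rot: [0.989, -0.147, 0.001, -0.0]
force: [4.0, -0.9, 4.8]
gripper_width: 0.001
finger_force: 2.8
```

>>> {"method": "carry_out", "body": {
  "moves": [
    [0,[0,0,-0.05],[0,0,0]],
    [0,[0,0,-0.08],[0,0,0]]
  ]
}}

```text
time_s: 7.85
tool_pos: [528.8, 231.5, 73.5]
eef_rot: [0.989, -0.147, 0.001, -0.0]
force: [-5.7, -4.5, 45.7]
gripper_width: 0.001
finger_force: 21.3
```

It hits the stop at 46 N, at the expected height. I retreat up and check the paddle.

>>> {"method": "carry_out", "body": {
  "moves": [
    [0,[0,0,0.4],[0,0,0]],
    [0,[0,0,1.2],[0,0,0]],
    [0,[0,0,2],[0,0,0]],
    [0,[-0.1,-5.9,2.4],[0,0,0]],
    [0,[-0.1,-5.9,2.4],[0,0,0]],
    [0,[-0.1,-5.9,2.4],[0,0,0]],
    [0,[-0.1,-5.9,2.4],[0,0,0]],
    [0,[-0.1,-5.9,2.4],[0,0,0]]
  ]
}}

```text
time_s: 8.65
tool_pos: [523.0, -19.9, 189.3]
eef_rot: [0.989, -0.146, -0.0, -0.0]
force: [1.6, -0.4, -0.1]
gripper_width: 0.001
finger_force: 0.0
```

```bash
python3 - <<'E'
from h import *
s=sense();print(s["time_s"],s["tool_pos"],s["eef_rot"],s["force"])
for n in("top","scene"):
    c=capture(n);K=c["camera_matrix"];T=c["cam_to_world"];Z=c["range_z"]
    v,u=np.mgrid[:420,:560];P=np.stack([(u-K[0,2])/K[0,0]*Z,(v-K[1,2])/K[1,1]*Z,Z],-1)@T[:3,:3].T+T[:3,3]
    for d in(-19,0,19):
        m=(np.hypot(P[...,0]-506.5-.954*d,P[...,1]-237.4+.3*d)<6);q=P[m];print(n,d,len(q),np.median(q[:,2]))
E
```

```text
8.65 [522.97542949 -19.86883623 189.26415966] [ 9.89229492e-01 -1.46372742e-01 -1.79395224e-04 -1.87085556e-05] [ 1.5958298  -0.44663187 -0.06772013]
top -19 21 73.50633541607021
top 0 19 70.75607889500043
top 19 20 65.63762192609545
scene -19 19 72.93906196458397
scene 0 18 69.9273079299341
scene 19 24 65.50371401284315
```

The far end reads 66 mm and the near end 73 mm, so the rocker is fully on. Now the start button.

>>> {"method": "carry_out", "body": {
  "moves": [
    [0,[0,-0.84,0],[0,0,0]],
    [0,[0,-0.84,0],[0,0,0]],
    [0,[0,-0.84,-0.6],[0,0,0]],
    [0,[0,-0.84,-1.2],[0,0,0]],
    [0,[0,-0.84,-1.6],[0,0,0]],
    [0,[0,-0.84,-1.6],[0,0,0]],
    [0,[0,-0.84,-1.6],[0,0,0]]
  ]
}}

```text
time_s: 9.45
tool_pos: [523.6, -59.8, 109.5]
eef_rot: [0.989, -0.146, -0.0, 0.0]
force: [-0.4, -0.0, 0.1]
gripper_width: 0.001
finger_force: 0.0
```

>>> {"method": "carry_out", "body": {
  "moves": [
    [0,[0,-0.04,-0.25],[0,0,0]],
    [0,[0,-0.04,-0.47],[0,0,0]],
    [0,[0,-0.04,-0.47],[0,0,0]],
    [0,[0,-0.04,-0.47],[0,0,0]]
  ]
}}

```text
time_s: 9.85
tool_pos: [523.5, -62.1, 85.6]
eef_rot: [0.989, -0.147, -0.0, 0.0]
force: [0.6, -0.1, -0.0]
gripper_width: -0.0
finger_force: 0.0
```

```bash
python3 - <<'E'
from h import *
s=sense();print(s["time_s"],s["tool_pos"],s["force"])
c=capture("scene");cv2.imwrite("pics/s4.png",cv2.resize(c["img"][130:280,160:360,::-1],None,fx=4,fy=4,interpolation=cv2.INTER_CUBIC))
E
```

```text
9.85 [523.46731174 -62.08302226  85.60966359] [ 0.61027647 -0.07878061 -0.03896514]
```

View pics/s4.png

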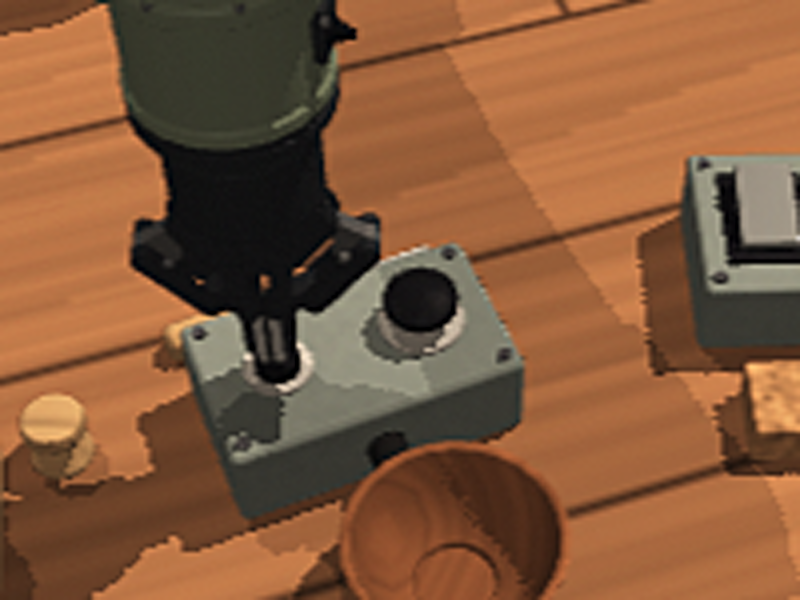

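The fingertips (272,350) are right over the small start button, and the mushroom button (420,300) is well clear. Now I press it.

>>> {"method": "carry_out", "body": {
  "moves": [
    [0,[0,0,-0.08],[0,0,0]],
    [0,[0,0,-0.16],[0,0,0]],
    [0,[0,0,-0.24],[0,0,0]],
    [0,[0,0,-0.24],[0,0,0]]
  ]
}}

```text
time_s: 10.3
tool_pos: [524.1, -62.1, 74.7]
eef_rot: [0.989, -0.147, 0.001, -0.0]
force: [-6.2, 0.7, 28.3]
gripper_width: -0.003
finger_force: 13.9
```

At the stop: 28 N against a 4.5 N spring. I hold briefly and release.

>>> {"method": "carry_out", "body": {
  "moves": [
    [0,[0,0,0],[0,0,0]],
    [0,[0,0,0],[0,0,0]],
    [0,[0,0,0],[0,0,0]],
    [0,[0,0,0],[0,0,0]],
    [0,[0,0,0.4],[0,0,0]],
    [0,[0,0,1.2],[0,0,0]],
    [0,[0,0,2],[0,0,0]],
    [0,[0,0,2.6],[0,0,0]]
  ]
}}

```text
time_s: 11.1
tool_pos: [523.7, -62.1, 205.7]
eef_rot: [0.989, -0.147, 0.001, -0.0]
force: [0.4, -0.2, 0.3]
gripper_width: -0.002
finger_force: 0.0
```

>>> {"method": "carry_out", "body": {
  "moves": [
    [0,[0,0,0],[0,0,0]],
    [0,[0,0,0],[0,0,0]],
    [0,[0,0,0],[0,0,0]]
  ]
}}

```text
time_s: 11.4
tool_pos: [523.0, -62.1, 202.6]
eef_rot: [0.989, -0.147, -0.001, 0.0]
force: [0.1, -1.2, -0.4]
gripper_width: 0.003
finger_force: 0.0
```

```bash
python3 - <<'E'
from h import *
s=sense();print(s["time_s"],s["tool_pos"],s["force"])
c=capture("scene");K=c["camera_matrix"];T=c["cam_to_world"];Z=c["range_z"]
v,u=np.mgrid[:420,:560];P=np.stack([(u-K[0,2])/K[0,0]*Z,(v-K[1,2])/K[1,1]*Z,Z],-1)@T[:3,:3].T+T[:3,3]
for k,x,y in(("blade",520.5,-285),("rocker",524.6,231.7),("start",523.5,-62),("stop",517.6,21.3)):
    m=(np.hypot(P[...,0]-x,P[...,1]-y)<7);print(k,m.sum(),np.median(P[m][:,2]))
E
```

```text
11.4 [523.02887363 -62.05344425 202.60714664] [ 0.0959881  -1.18918756 -0.36601365]
blade 36 117.38353962102252
rocker 28 64.98732412123269
start 41 74.27167848029944
stop 27 88.12546751169498
```

```bash
python3 -c "
from bench import job_done
print(job_done())"
```

```text
the job is handed in; nothing more can be done
None
```

The job is handed in, done in the order asked: gate shut (blade top about 118 mm), rocker fully on, start button held fully in for about half a second and released, stop button not pressed, and the arm clear of everything at 11.4 s.

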